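Hang the red parts caddy on the bench rail

ROBOT

A 7-joint arm with a two-finger parallel gripper is mounted at the origin on a cart in front of the work surface, level with it; the furniture and walls round the work are solid. World frame = base frame: x ahead of the robot, y to its left, z up, the work surface at z = 0. Lengths are in m, angles in rad, forces in N, time in s.
With the tool pointing down it reaches from about 0.425 to 0.8 m from the base axis. Payload 8.3 kg.
Tool frame: the origin (TCP) lies between the finger pads; the fingertips stand 14 mm ahead of it and the grasp point (between the pads) lies 5 mm behind it (ctrl.tips_ahead is the distance from the TCP to the fingertips, in m); z points along the fingers, y is the line along which they close (so a half turn about z gives the same grasp; the last joint's range is limited). The gripper opens to 85 mm and grips with 20 to 120 N. Pads are 22 mm wide; open, the fingers measure 114 mm over their backs; the gripper's body (76 mm by 85 mm) begins 54 mm behind the grasp point. The pads swing forward as they close: fully open they stand 13 mm farther back than shut.
Start: joints at [-1.169, 0.383, 0.016, 1.37, -0.006, 1.388, -0.046], TCP at [0.28, 0.559, 0.245] pointing down, gripper open.
Joint ranges: [-2.95, 2.95], [-0.25, 2.06], [-1.52, 1.56], [0.18, 2.33], [-1.44, 4.58], [0.02, 2.06], [-3.01, 3.01]. Speed limits (rad/s): [2.39, 2.39, 3.01, 3.01, 3.14, 3.14, 3.14].

INTERFACE

Orientations are given as a unit quaternion [w, x, y, z].
In Python, from bench import ctrl gives the robot as it stands.
- The arm moves only by the tool jog_arm, never from a script. Its argument "deltas" is a list of rows, each an object with "slide": the shift along the world's x, y, z in units of 25 mm (1.0 is 25 mm), a list of three; "rotation": the turn, a rotation vector about the world's x, y, z in units of 0.5 rad (1.0 is 0.5 rad), a list of three. In form: [{"slide": [tx, ty, tz], "rotation": [wx, wy, wz]}, ...]. A call has 1 to 12 rows; each row shifts and turns the commanded pose from where the row before left it; what a row does not reach is not made up. A row lasts 1/10 s, in which the tool goes at most 50 mm and 8.59 degrees, less where a joint would pass 70% of its speed; a pose out of reach is approached as far as the arm can. A call with a number of a shift or a turn outside -1 to 1 is refused whole. A call with a gripper value outside its range is refused whole. "grip" is the gripper's target within -1 to 1 (shut at 1, half-way at 0, fully open at -1), set as the call begins (left out, the last holds). The fingers move at their own pace and stop on an object; the grip force is fixed at half the most. Time passes only in rows, so rows that do not move let the fingers close. It gives the time, the measured TCP pose, the force, the opening and the grip force at its end, in the units of the state.
- ctrl.observe(): the state, without advancing time (a new reading comes with each control period).
- ctrl.read_camera(name): name is "side" or "top" or "wrist"; returns a dict with "image" (384x512x3 uint8, red, green, blue), "depth" (384x512 float32, m along the optical axis (not along the pixel's ray), 0 where there is no reading), "vfov" (degrees; the focal length in pixels is half the picture's height over the tangent of half this angle, whatever the lens; pixels are square), "cx", "cy" (the principal point, pixels), "pose" (4x4, takes a point from camera to world coordinates); the wrist camera has in their place "hand_eye" (4x4, takes a point from camera to tool coordinates, whose origin is the TCP and whose axes are the flange's). Camera axes: x right, y up, looking along -z (the intrinsics and any distortion apply to the point x, -y, -z); pixel columns grow to the right and rows downward; lengths in m; the calibration is good to about 2 mm. A picture is of the moment at which its call begins: read the wrist's pose just before it.
- ctrl.finish_job(): hands the job in; it is judged then, once.
The state is a dict: "time": time; "qpos": joint angles; "qd": joint speeds; "tau": joint torques, N m; "eef_pos": TCP position; "tcp_rot": TCP orientation; "wrist_force": force on the tool from outside, world axes, zero at the start; "ft_torque": the same for the moment, N m; "opening": finger opening in m; "grip_force": force on a finger pad.
Only numpy, scipy, OpenCV 4.12 (cv2) and the standard library are available. Lean on these libraries where they do the work, as an engineer would, in place of code of your own. Each camera call takes 0.05 s, during which the arm holds its last target. There are 200 camera calls.

TASK

Pick up the red bolt caddy by its black carrying bar and hang it by its hook over the top rail of the little bench rack, on the side of the rail nearest you and between the two posts, so that it hangs there by itself after you let go. Set it down on the rail before you release it, so that it does not drop, and leave the blue caddy where it stands.

Things in the scene. Friction and masses are not known exactly. Their poses are not given: they have to be found in the camera images.
- red_caddy_grip (a point): Centre of the red caddy's black carrying bar, 118 mm above its underside. Bar 80 mm long along x, 16 mm wide (y), 18 mm high; free space below it down to the bin. x points from the caddy's front to its back, where the hook is; z up. From this point: hook's back plate has its rear face at x +40 mm, hook's lip inner face +74, outer +79 mm; bridge underside z -18 mm, lip's lower edge -44 mm.
- red_caddy: Red caddy, loose, upright, about 0.3 kg; origin at the centre of its underside, axes as its grip point. Open bin 80 (x) x 90 (y) x 55 mm with steel bolts, bar above, hook 50 mm wide (y) behind. The rail enters the hook's 34 mm gap from below and the level bridge rests on it. The weight lies in front of the rail, so once free it swings back up to 16 degrees until its back meets the rack's lower tube.
- blue_caddy_grip (a point): Centre of the carrying bar of the blue caddy, 118 mm above its underside; a loose caddy of the same shape and size as the red one, to be left alone.
- rail_mid (a point): Middle of the rack's top rail, on its axis, 160 mm above the bench. Fixed rack: plywood board 100 x 340 x 15 mm; 12 mm steel tube bent into two posts 290 mm apart and the level rail between; nothing above the rail. A second 12 mm tube lies level straight below it, axis 82 mm above the bench. y runs along the rail, z up, x level across it, away from the robot.

How it is judged:
By the outcome, as a careful person would: the job done as asked, in the order asked, and still so for the second after the job is handed in, with the robot touching nothing.
It also fails if it takes over 38 s, if anything falls off the work surface, if the arm or the gripper's body presses on something with over 40 N, if the wrist force passes 120 N, or if a joint passes its speed limit or range.

## Working session

There is one attempt and no reset: what is moved stays moved. The work goes in short steps, Python scripts to look and compute and a tool call to move; the robot and the scene stay as the last step left them, time stands still between calls to the robot, and variables do not carry over. Pictures are saved under pics/ and viewed, at most 10 in all, crops included, and the job is handed in when it is done.

Besides the shell and the picture viewer there is one more tool, called in YAML: its name, and indented under it one key for each argument. jog_arm: Moves the arm, as the interface text tells. Its arguments: {"type":"object","properties":{"deltas":{"type":"array"},"grip":{"type":"number"}},"required":["deltas"]}

```bash
mkdir -p pics && cat > h.py <<'E'
import numpy as np, cv2
from bench import ctrl
def grab(n):
    s=ctrl.observe(); c=ctrl.read_camera(n); return s,c
def save(c,f): cv2.imwrite('pics/'+f,cv2.cvtColor(c['image'],cv2.COLOR_RGB2BGR))
def R(q):
    w,x,y,z=q
    from scipy.spatial.transform import Rotation as r
    return r.from_quat([x,y,z,w]).as_matrix()
def pts(c,s=None):
    "world point per pixel from depth (undistorted if no dist key)"
    h,w=c['depth'].shape; f=h/2/np.tan(np.radians(c['vfov'])/2)
    v,u=np.mgrid[0:h,0:w].astype(float)
    x=(u-c['cx'])/f; y=(v-c['cy'])/f
    if 'dist' in c: 
        K=np.array([[f,0,c['cx']],[0,f,c['cy']],[0,0,1]])
        q=cv2.undistortPoints(np.stack([u.ravel(),v.ravel()],1)[:,None],K,np.array(c['dist'],float))[:,0]
        x=q[:,0].reshape(h,w); y=q[:,1].reshape(h,w)
    d=c['depth']; P=np.stack([x*d,-y*d,-d],-1)
    if 'pose' in c: T=np.array(c['pose'])
    else:
        T=np.eye(4);T[:3,:3]=R(s['tcp_rot']);T[:3,3]=s['eef_pos'];T=T@np.array(c['hand_eye'])
    return P@T[:3,:3].T+T[:3,3]
E
python3 - <<'E'
from h import *
ims=[]
for n in ['side','top']:
    s,c=grab(n); save(c,n+'0.png'); print(n,{k:v for k,v in c.items() if k not in('image','depth')},(c['depth']>0).mean())
print(s)
E
```

```text
side {'vfov': 51.68452322759649, 'cx': 252.65643100080783, 'cy': 191.5104997752066, 'pose': array([[ 0.47020872,  0.69969732, -0.53789165,  0.10633367],
       [-0.88248071,  0.36483311, -0.29685788, -0.08695591],
       [-0.01146998,  0.61426417,  0.78901709,  0.79665245],
       [ 0.        ,  0.        ,  0.        ,  1.        ]])} 0.9961344401041666
top {'vfov': 57.64521153343136, 'cx': 253.70482635080037, 'cy': 190.40402725661485, 'pose': array([[ 0.01177581,  0.98637772, -0.16407412,  0.43983712],
       [-0.999852  ,  0.00955715, -0.01430515,  0.17196292],
       [-0.0125422 ,  0.16421829,  0.98634428,  0.96715406],
       [ 0.        ,  0.        ,  0.        ,  1.        ]])} 0.9958445231119791
{'time': 0.05, 'qpos': array([-1.16890585,  0.38422637,  0.01640752,  1.37111594, -0.00630642,
        1.38821673, -0.04651146]), 'qd': array([ 0.00132603,  0.00112706,  0.00026382, -0.00099728,  0.00113159,
        0.00257315, -0.00065362]), 'tau': array([ 2.60931265e-03, -6.29705358e+01,  8.48176349e-01, -3.73119736e+01,
        1.68282684e-02,  1.10889785e-02,  3.07696678e-05]), 'eef_pos': array([0.27992165, 0.55829108, 0.24430377]), 'tcp_rot': array([-2.01324205e-04,  2.30299076e-01,  9.73119426e-01, -9.36970805e-04]), 'wrist_force': array([-0.20992111,  0.12669607,  0.00482984]), 'ft_torque': array([-0.0058617 , -0.00326011,  0.02721717]), 'grip_force': 0.0, 'opening': 0.08581875566145382}
```

View pics/side0.png

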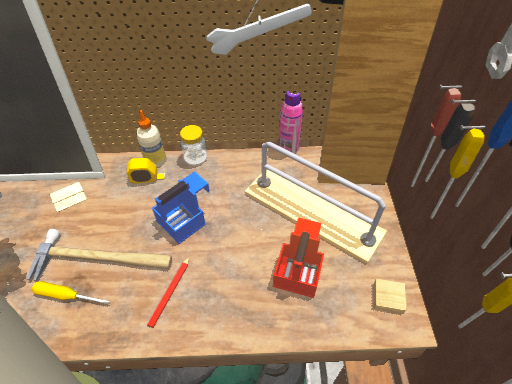

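View pics/top0.png

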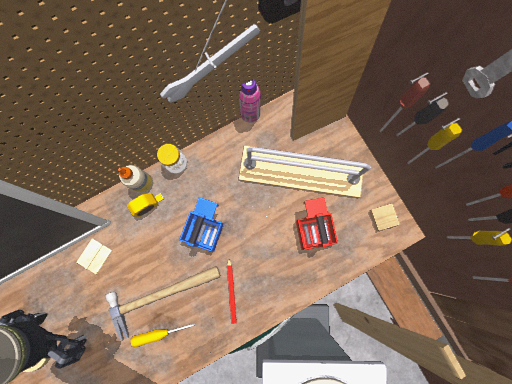

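The side view shows the red caddy at about (300,260), with its hook at the back, and the rail from (266,147) to (380,205). The top view shows the red bin at (317,230) with its hook at (316,206), and the rail from (248,153) to (366,166). The blue caddy is at (203,230).

```bash
python3 - <<'E'
from h import *
for n in ['side','top']:
    s,c=grab(n); P=pts(c); im=c['image'].astype(int); hsv=cv2.cvtColor(c['image'],cv2.COLOR_RGB2HSV)
    x,y,z=P[...,0],P[...,1],P[...,2]
    v,u=np.mgrid[0:384,0:512]
    if n=='side': box=(u>260)&(u<340)&(v>210)&(v<305); rb=(u>245)&(u<395)&(v>130)&(v<255)
    else: box=(u>285)&(u<345)&(v>190)&(v<260); rb=(u>235)&(u<375)&(v>140)&(v<200)
    red=((hsv[...,0]<8)|(hsv[...,0]>172))&(hsv[...,1]>150)&(hsv[...,2]>80)&box
    print(n,'table z',np.median(z[red==0][:1]))
    hk=red&(z>.095)&(z<.125)
    print(' hook top',hk.sum(),P[hk].mean(0),cv2.minAreaRect(P[hk][:,:2].astype(np.float32)*1000), 'z', np.percentile(z[hk],[5,50,95]))
    rim=red&(z>.045)&(z<.062)
    print(' rim',rim.sum(),cv2.minAreaRect(P[rim][:,:2].astype(np.float32)*1000))
    bar=box&(im.max(-1)<90)&(z>.1)&(z<.14)
    print(' bar',bar.sum(),P[bar].mean(0),cv2.minAreaRect(P[bar][:,:2].astype(np.float32)*1000),np.percentile(z[bar],[5,50,95]))
    rl=rb&(z>.15)&(z<.18)
    q=P[rl]; print(' rail',rl.sum(),q.mean(0),cv2.minAreaRect(q[:,:2].astype(np.float32)*1000),np.percentile(z[rl],[5,50,95]))
    l=cv2.fitLine(q[:,:2].astype(np.float32),cv2.DIST_HUBER,0,.01,.01).ravel(); print(' line',l, np.degrees(np.arctan2(l[1],l[0])))
    t=(q[:,:2]-l[2:])@l[:2]; print(' ends',l[2:]+t.min()*l[:2],l[2:]+t.max()*l[:2])
    bd=rb&(z>.005)&(z<.025)&(hsv[...,1]<150); print(' board',cv2.minAreaRect(P[bd][:,:2].astype(np.float32)*1000),np.median(z[bd]))
E
```

```text
side table z 0.4478737342554738
 hook top 492 [0.53191125 0.02646313 0.10588757] ((509.1233825683594, 19.381343841552734), (120.801513671875, 57.89642333984375), 19.2401123046875) z [0.09853655 0.10572517 0.11446705]
 rim 420 ((488.3921203613281, 17.936264038085938), (81.38426208496094, 89.86103820800781), 11.456204414367676)
 bar 7 [0.45289881 0.00960444 0.11860482] ((458.8616638183594, 9.454116821289062), (4.371298313140869, 18.154308319091797), 84.3788833618164) [0.11450445 0.11681602 0.12571559]
 rail 1331 [0.71167537 0.03096112 0.16205187] ((708.56884765625, 63.2838134765625), (205.89544677734375, 283.1910095214844), 10.29194164276123) [0.15247409 0.16322483 0.16865285]
 line [ 0.7503642  -0.6610247   0.7477002   0.03003346] -41.37807
 ends [0.6221263  0.14065635] [ 0.83968437 -0.05099892]
 board ((738.294921875, 88.27531433105469), (422.81964111328125, 280.3231201171875), 86.82367706298828) 0.014940542369990872
top table z 0.6414801866628402
 hook top 360 [0.5396754  0.03003937 0.10644874] ((508.68023681640625, 21.720382690429688), (117.2530746459961, 57.849853515625), 18.819032669067383) z [0.10356411 0.10625222 0.10923458]
 rim 166 ((486.3720397949219, 19.305675506591797), (79.467041015625, 90.1607437133789), 11.280007362365723)
 bar 109 [0.4861588  0.02095719 0.12596382] ((484.7416687011719, 19.613597869873047), (68.404052734375, 15.069086074829102), 10.989912033081055) [0.12064823 0.12654307 0.12935251]
 rail 631 [0.65444612 0.05579733 0.16430043] ((655.6104736328125, 55.16649627685547), (299.765625, 13.445680618286133), 81.84075927734375) [0.1582544  0.16502039 0.16784116]
 line [0.13996115 0.990157   0.6544461  0.05579732] 81.9544
 ends [ 0.63340435 -0.09306302] [0.67535934 0.20374812]
 board ((655.410888671875, 35.74842834472656), (160.3621826171875, 386.172607421875), 3.273658037185669) 0.01543729510736258
```

```bash
python3 - <<'E'
from h import *
v,u=np.mgrid[0:384,0:512]
for n in ['side','top']:
    s,c=grab(n); P=pts(c); m=(P[...,2]>.19)&(P[...,0]<.85)&(P[...,0]>.2)&(abs(P[...,1])<.45)&(c['depth']>0)
    k,lab,st,ce=cv2.connectedComponentsWithStats(m.astype(np.uint8))
    for i in range(1,k):
        if st[i,4]>30: q=P[lab==i]; print(n,ce[i].round(),st[i,4],np.percentile(q,[2,98],axis=0).round(3).tolist())
E
```

```text
side [236.  45.] 13560 [[0.695, 0.181, 0.196], [0.846, 0.445, 0.412]]
side [373.  62.] 9803 [[0.777, -0.053, 0.197], [0.848, 0.098, 0.447]]
side [476. 147.] 21342 [[0.456, -0.308, 0.195], [0.841, -0.089, 0.5]]
top [191.  49.] 30570 [[0.692, -0.027, 0.205], [0.845, 0.446, 0.616]]
top [458. 109.] 25124 [[0.431, -0.323, 0.198], [0.84, -0.087, 0.545]]
```

jog_arm:
  deltas:
    - {"slide": [0.38,-0.98,0],"rotation": [0,0,0.06]}
    - {"slide": [0.38,-0.98,0],"rotation": [0,0,0.06]}
    - {"slide": [0.38,-0.98,0],"rotation": [0,0,0.06]}
    - {"slide": [0.38,-0.98,0],"rotation": [0,0,0.06]}
    - {"slide": [0.38,-0.98,0],"rotation": [0,0,0.06]}
    - {"slide": [0.38,-0.98,0],"rotation": [0,0,0.06]}
  grip: -1

```text
time: 0.9
eef_pos: [0.3374, 0.4106, 0.2453]
tcp_rot: [-0.0, 0.141, 0.99, 0.0]
wrist_force: [0.4, 0.2, -0.1]
opening: 0.0855
grip_force: 0.0
```

jog_arm:
  deltas:
    - {"slide": [0.37,-0.98,0],"rotation": [0,0,0.06]}
    - {"slide": [0.37,-0.98,0],"rotation": [0,0,0.06]}
    - {"slide": [0.37,-0.98,0],"rotation": [0,0,0.06]}
    - {"slide": [0.37,-0.98,0],"rotation": [0,0,0.06]}
    - {"slide": [0.37,-0.98,0],"rotation": [0,0,0.06]}
    - {"slide": [0.37,-0.98,0],"rotation": [0,0,0.06]}
    - {"slide": [0.37,-0.98,0],"rotation": [0,0,0.06]}
    - {"slide": [0.37,-0.98,0],"rotation": [0,0,0.06]}
    - {"slide": [0.37,-0.98,0],"rotation": [0,0,0.06]}
    - {"slide": [0.37,-0.98,0],"rotation": [0,0,0.06]}
    - {"slide": [0.37,-0.98,0],"rotation": [0,0,0.06]}
    - {"slide": [0.37,-0.98,0],"rotation": [0,0,0.06]}

```text
time: 2.1
eef_pos: [0.4483, 0.1166, 0.2455]
tcp_rot: [0.0, -0.038, 0.999, 0.0]
wrist_force: [0.3, -0.3, 0.8]
opening: 0.0853
grip_force: 0.0
```

jog_arm:
  deltas:
    - {"slide": [0.37,-0.98,0],"rotation": [0,0,0.06]}
    - {"slide": [0.37,-0.98,0],"rotation": [0,0,0.06]}
    - {"slide": [0.37,-0.98,0],"rotation": [0,0,0.06]}
    - {"slide": [0.37,-0.9,0],"rotation": [0,0,0.06]}
    - {"slide": [0,0,0],"rotation": [0,0,0]}
    - {"slide": [0,0,0],"rotation": [0,0,0]}

```text
time: 2.7
eef_pos: [0.4851, 0.0215, 0.2453]
tcp_rot: [-0.0, -0.097, 0.995, 0.0]
wrist_force: [-0.5, 0.1, -0.0]
opening: 0.0854
grip_force: 0.0
```

```bash
python3 - <<'E'
from h import *
s,c=grab('wrist'); save(c,'w1.png'); print(s['eef_pos'],s['tcp_rot'],s['time'],s['qpos'].round(2)); print({k:v for k,v in c.items() if k not in('image','depth')})
np.savez('w1.npz',P=pts(c,s),im=c['image'])
E
```

```text
[0.48508243 0.02147975 0.24525952] [-5.29078157e-05 -9.66609879e-02  9.95317360e-01  5.49393166e-05] 2.7 [-0.5   0.08  0.42  1.76 -0.03  1.32  1.69]
{'vfov': 60.634650747702004, 'cx': 252.22074726576895, 'cy': 190.4279853491912, 'hand_eye': array([[-3.60058155e-04,  9.54933463e-01,  2.96819729e-01,
         7.51872840e-02],
       [ 9.99999410e-01,  3.96729080e-05,  1.08541624e-03,
         4.52903761e-04],
       [ 1.02472459e-03,  2.96819945e-01, -9.54932914e-01,
        -1.28615774e-01],
       [ 0.00000000e+00,  0.00000000e+00,  0.00000000e+00,
         1.00000000e+00]])}
```

View pics/w1.png

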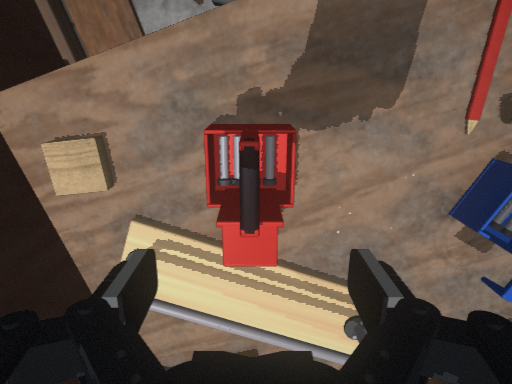

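The wrist view shows the bar at about (250,190), the hook at (250,245) and the rail along the bottom from (155,305) to (345,358). The bar lies between the fingers in the columns.

```bash
python3 - <<'E'
from h import *
d=np.load('w1.npz'); P=d['P']; im=d['im']; z=P[...,2]; hsv=cv2.cvtColor(im,cv2.COLOR_RGB2HSV); v,u=np.mgrid[0:384,0:512]
box=(u>195)&(u<305)&(v>110)&(v<275); mar=lambda m: cv2.minAreaRect(P[m][:,:2].astype(np.float32)*1000)
red=((hsv[...,0]<8)|(hsv[...,0]>172))&(hsv[...,1]>150)&(hsv[...,2]>60)&box
for nm,m in [('bar',box&(im.max(-1)<70)&(z>.12)&(z<.135)),('rim',red&(z>.05)&(z<.06)),('hook',red&(z>.1)&(z<.112)),('rail',(v>295)&(v<350)&(u>160)&(u<335)&(z>.15)&(z<.175))]:
    m=cv2.erode(m.astype(np.uint8),np.ones((2,2)))>0
    print(nm,m.sum(),mar(m),P[m].mean(0).round(4),np.percentile(z[m],[5,50,95]).round(4))
q=P[m][:,:2].astype(np.float32); l=cv2.fitLine(q,cv2.DIST_HUBER,0,.01,.01).ravel();print(l,np.degrees(np.arctan2(l[1],l[0])))
E
```

```text
bar 1473 ((488.06689453125, 20.31145477294922), (69.92851257324219, 14.807676315307617), 11.269780158996582) [0.4873 0.0201 0.1266] [0.1252 0.1267 0.1279]
rim 882 ((487.316650390625, 20.082901000976562), (79.01513671875, 88.56766510009766), 10.854966163635254) [0.4806 0.0178 0.0549] [0.0533 0.0549 0.0571]
hook 2161 ((506.4607849121094, 23.841388702392578), (118.11101531982422, 58.623512268066406), 10.882131576538086) [0.5426 0.031  0.106 ] [0.1048 0.106  0.1071]<stdin>:7: RuntimeWarning: Mean of empty slice.
  ret = um.true_divide(
Traceback (most recent call last):
IndexError: index -1 is out of bounds for axis 0 with size 0
```

jog_arm:
  deltas:
    - {"slide": [0.08,-0.06,-0.9],"rotation": [0,0,0]}
    - {"slide": [0,0,-0.9],"rotation": [0,0,0]}
    - {"slide": [0,0,-0.9],"rotation": [0,0,0]}
    - {"slide": [0,0,-0.9],"rotation": [0,0,0]}
    - {"slide": [0,0,-0.9],"rotation": [0,0,0]}
    - {"slide": [0,0,-0.5],"rotation": [0,0,0]}
    - {"slide": [0,0,-0.3],"rotation": [0,0,0]}
    - {"slide": [0,0,0],"rotation": [0,0,0]}

```text
time: 3.55
eef_pos: [0.4867, 0.0207, 0.1123]
tcp_rot: [-0.001, -0.098, 0.995, -0.0]
wrist_force: [-0.9, 0.1, 0.8]
opening: 0.0854
grip_force: 0.0
```

jog_arm:
  deltas:
    - {"slide": [0,0,0],"rotation": [0,0,0]}
    - {"slide": [0,0,0],"rotation": [0,0,0]}
    - {"slide": [0,0,0],"rotation": [0,0,0]}
    - {"slide": [0,0,0],"rotation": [0,0,0]}
    - {"slide": [0,0,0],"rotation": [0,0,0]}
    - {"slide": [0,0,0],"rotation": [0,0,0]}
    - {"slide": [0,0,0],"rotation": [0,0,0]}
    - {"slide": [0,0,0],"rotation": [0,0,0]}
  grip: 1

```text
time: 4.35
eef_pos: [0.4874, 0.0199, 0.1131]
tcp_rot: [0.0, -0.097, 0.995, -0.0]
wrist_force: [0.5, -2.3, 4.7]
opening: 0.0149
grip_force: 59.6
```

jog_arm:
  deltas:
    - {"slide": [0,0,0.3],"rotation": [0,0,0]}
    - {"slide": [0,0,0.6],"rotation": [0,0,0]}
    - {"slide": [0,0,0.8],"rotation": [0,0,0]}
    - {"slide": [0,0,0.8],"rotation": [0,0,0]}
    - {"slide": [0,0,0.8],"rotation": [0,0,0]}
    - {"slide": [0,0,0.8],"rotation": [0,0,0]}
    - {"slide": [0,0,0.7],"rotation": [0,0,0]}
    - {"slide": [0,0,0.2],"rotation": [0,0,0]}

```text
time: 5.15
eef_pos: [0.4875, 0.0205, 0.2394]
tcp_rot: [0.001, -0.098, 0.995, 0.0]
wrist_force: [0.2, -0.1, -3.3]
opening: 0.0147
grip_force: 58.8
```

jog_arm:
  deltas:
    - {"slide": [0.2,0.1,0],"rotation": [0,0,-0.06]}
    - {"slide": [0.5,0.2,0],"rotation": [0,0,-0.06]}
    - {"slide": [0.5,0.2,0],"rotation": [0,0,-0.07]}
    - {"slide": [0.5,0.2,0],"rotation": [0,0,-0.07]}
    - {"slide": [0.5,0.2,0],"rotation": [0,0,-0.07]}
    - {"slide": [0.5,0.2,0],"rotation": [0,0,-0.07]}
    - {"slide": [0.5,0.2,0],"rotation": [0,0,-0.07]}
    - {"slide": [0.5,0.2,0],"rotation": [0,0,-0.07]}
    - {"slide": [0.4,0.1,0],"rotation": [0,0,-0.06]}
    - {"slide": [0.2,0.1,0],"rotation": [0,0,-0.06]}
    - {"slide": [0,0,0],"rotation": [0,0,0]}
    - {"slide": [0,0,0],"rotation": [0,0,0]}

```text
time: 6.35
eef_pos: [0.5943, 0.0624, 0.2374]
tcp_rot: [-0.0, 0.067, 0.998, -0.0]
wrist_force: [-0.3, 1.4, -2.3]
opening: 0.0153
grip_force: 58.6
```

```bash
python3 - <<'E'
from h import *
ims=[]
for n in ['side','top','wrist']:
    s,c=grab(n); ims.append(c['image']); np.savez(n+'2.npz',P=pts(c,s),im=c['image'])
print(s)
cv2.imwrite('pics/all2.png',cv2.cvtColor(np.vstack([np.hstack([ims[0][100:320,200:456],ims[1][80:300,200:456]]),ims[2]]),cv2.COLOR_RGB2BGR)[:600])
E
```

```text
{'time': 6.45, 'qpos': array([-0.50305463,  0.34389982,  0.45395569,  1.47933625, -0.15198589,
        1.35349688,  1.39658695]), 'qd': array([ 1.15924875e-03, -5.22945559e-03, -1.14355691e-03, -1.54344757e-03,
       -5.56035791e-04, -7.44378859e-04, -9.27836961e-05]), 'tau': array([-1.43233566e-01, -5.67023313e+01,  6.18413821e+00, -3.79311991e+01,
        9.84817569e-03, -3.75201856e-02, -6.73258255e-03]), 'eef_pos': array([0.59424612, 0.06235825, 0.23785449]), 'tcp_rot': array([-8.48808505e-05,  6.73545860e-02,  9.97729098e-01, -1.82236734e-05]), 'wrist_force': array([-0.70297975, -0.28976603, -2.98197098]), 'ft_torque': array([ 0.08760522,  0.04647992, -0.00469304]), 'grip_force': 58.640767335891724, 'opening': 0.015401493950797686}
```

View pics/all2.png

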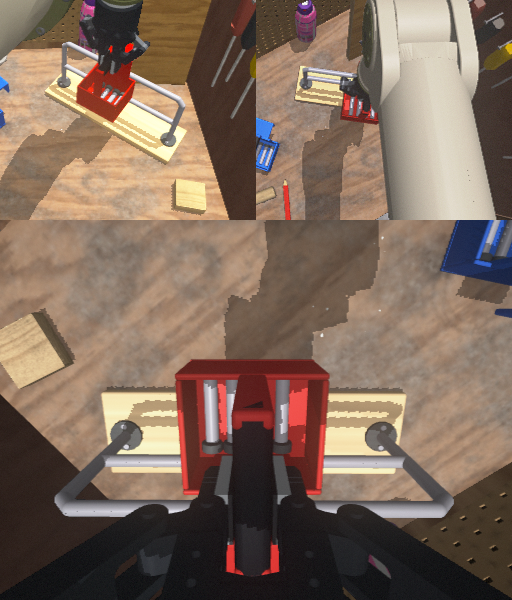

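The combined picture shows the caddy held level above the rack. In the wrist part, the rail lies level at row ~505, from (60) to (450), and is nearly parallel to the bin rim. Next I measure both in that same view.

```bash
python3 - <<'E'
from h import *
v,u=np.mgrid[0:384,0:512]
d=np.load('wrist2.npz'); P=d['P']; im=d['im']; z=P[...,2]; hsv=cv2.cvtColor(im,cv2.COLOR_RGB2HSV)
rm=(v>270)&(v<300)&(((u>75)&(u<170))|((u>340)&(u<435)))&(z>.14)&(z<.18)
def line(nm,q):
    q=q[:,:2].astype(np.float32); l=cv2.fitLine(q,cv2.DIST_HUBER,0,.01,.01).ravel(); l*=np.sign(l[1])*np.array([1,1,0,0])+np.array([0,0,np.sign(l[1])*np.sign(l[1]),1]); 
    print(nm,len(q),l.round(4),np.degrees(np.arctan2(l[1],l[0])).round(2)); return l
l=line('rail w',P[rm]); print(np.percentile(z[rm],[5,50,95]))
red=((hsv[...,0]<8)|(hsv[...,0]>172))&(hsv[...,1]>150)&(hsv[...,2]>60)&(u>165)&(u<340)&(v>130)&(v<290)
print('red z hist',np.histogram(z[red],np.arange(.1,.26,.01)))
rim=red&(z>.165)&(z<.19); print('rim',rim.sum(),cv2.minAreaRect(P[rim][:,:2].astype(np.float32)*1000),np.percentile(z[rim],[5,50,95]))
fr=rim&(v<165); line('front',P[fr]); print(P[fr].mean(0))
for n,b in [('side',(u>255)&(u<395)&(v>135)&(v<215)),('top',(u>235)&(u<340)&(v>140)&(v<170))]:
    d=np.load(n+'2.npz'); P=d['P'];z=P[...,2]; im=d['im'].astype(int); hsv=cv2.cvtColor(d['im'],cv2.COLOR_RGB2HSV)
    m=b&(z>.155)&(z<.175)&(P[...,0]<.72)&(P[...,0]>.6)&(im.max(-1)-im.min(-1)<40)&(im.max(-1)>80); line('rail '+n,P[m]); print(np.percentile(z[m],[5,50,95,99]))
    a=P[m]; i=[a[:,1].argmin(),a[:,1].argmax()]; print(a[i].round(4))
d=np.load('side2.npz')
E
```

```text
rail w 2393 [0.138  0.9904 0.6613 0.1155] 82.07
[0.15908803 0.1642813  0.1664744 ]
red z hist (array([   0,    0, 2433,  910,  883,  954, 1045, 2684,  731,  115,  137,
        157,  178,  232,  251]), array([0.1 , 0.11, 0.12, 0.13, 0.14, 0.15, 0.16, 0.17, 0.18, 0.19, 0.2 ,
       0.21, 0.22, 0.23, 0.24, 0.25]))
rim 3980 ((594.3029174804688, 62.40829086303711), (89.48564147949219, 80.27202606201172), 82.2728271484375) [0.16653566 0.17894376 0.18069734]
front 1663 [0.1394 0.9902 0.5558 0.0714] 81.99
[0.55616908 0.06758297 0.17678049]
rail side 564 [0.1357 0.9908 0.6547 0.0526] 82.2
[0.15778789 0.16397067 0.16662705 0.16755658]
[[ 0.6375 -0.09    0.1561]
 [ 0.6743  0.1975  0.1556]]
rail top 258 [0.141  0.99   0.6661 0.1372] 81.89
[0.16015665 0.16491711 0.16826636 0.16908926]
[[0.6592 0.0751 0.1654]
 [0.6729 0.201  0.1565]]
```

jog_arm:
  deltas:
    - {"slide": [0.16,-0.02,0],"rotation": [0,0,0]}
    - {"slide": [0.16,-0.02,0],"rotation": [0,0,0]}
    - {"slide": [0,0,0],"rotation": [0,0,0]}
    - {"slide": [0,0,-0.4],"rotation": [0,0,0]}
    - {"slide": [0,0,-0.5],"rotation": [0,0,0]}
    - {"slide": [0,0,-0.5],"rotation": [0,0,0]}
    - {"slide": [0,0,-0.4],"rotation": [0,0,0]}
    - {"slide": [0,0,-0.2],"rotation": [0,0,0]}
    - {"slide": [0,0,0],"rotation": [0,0,0]}
    - {"slide": [0,0,0],"rotation": [0,0,0]}

```text
time: 7.5
eef_pos: [0.6028, 0.0617, 0.188]
tcp_rot: [0.0, 0.067, 0.998, -0.0]
wrist_force: [1.1, -0.5, -1.9]
opening: 0.0149
grip_force: 58.6
```

```bash
python3 - <<'E'
from h import *
ims=[]
for n in ['side','wrist']:
    s,c=grab(n); ims.append(c['image']); np.savez(n+'3.npz',P=pts(c,s),im=c['image'])
print(s['eef_pos'],s['wrist_force'],s['ft_torque'])
a=cv2.resize(ims[0][110:240,220:420],(600,390),interpolation=cv2.INTER_CUBIC)
cv2.imwrite('pics/all3.png',cv2.cvtColor(a,cv2.COLOR_RGB2BGR))
E
```

```text
[0.60294876 0.06169589 0.18835027] [-0.01640893 -0.18511781 -3.03494355] [0.0308558  0.05316128 0.01974645]
```

View pics/all3.png

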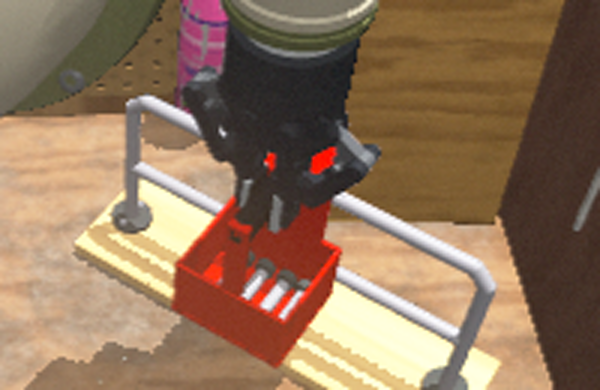

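The side crop shows the bin in front of the rail, midway between the posts, and the rail disappearing behind the hook plate. The wrist force is still only the caddy's weight, so I lower it gently.

jog_arm:
  deltas:
    - {"slide": [0,0,-0.08],"rotation": [0,0,0]}
    - {"slide": [0,0,-0.08],"rotation": [0,0,0]}
    - {"slide": [0,0,-0.04],"rotation": [0,0,0]}
    - {"slide": [0,0,0],"rotation": [0,0,0]}
    - {"slide": [0,0,0],"rotation": [0,0,0]}

```text
time: 8.1
eef_pos: [0.6026, 0.0617, 0.1827]
tcp_rot: [-0.0, 0.067, 0.998, -0.0]
wrist_force: [-0.5, 0.2, -3.1]
opening: 0.0157
grip_force: 58.6
```

jog_arm:
  deltas:
    - {"slide": [0,0,-0.04],"rotation": [0,0,0]}
    - {"slide": [0,0,-0.04],"rotation": [0,0,0]}
    - {"slide": [0,0,0],"rotation": [0,0,0]}

```text
time: 8.4
eef_pos: [0.6025, 0.0617, 0.1806]
tcp_rot: [-0.0, 0.067, 0.998, -0.0]
wrist_force: [0.2, -0.2, -2.8]
opening: 0.0151
grip_force: 58.6
```

jog_arm:
  deltas:
    - {"slide": [0,0,-0.04],"rotation": [0,0,0]}
    - {"slide": [0,0,0],"rotation": [0,0,0]}
    - {"slide": [0,0,0],"rotation": [0,0,0]}

```text
time: 8.7
eef_pos: [0.6026, 0.0617, 0.1798]
tcp_rot: [-0.0, 0.067, 0.998, -0.0]
wrist_force: [0.5, -0.5, -4.2]
opening: 0.015
grip_force: 58.6
```

jog_arm:
  deltas:
    - {"slide": [0,0,-0.03],"rotation": [0,0,0]}
    - {"slide": [0,0,0],"rotation": [0,0,0]}
    - {"slide": [0,0,0],"rotation": [0,0,0]}

```text
time: 9.0
eef_pos: [0.6027, 0.0617, 0.1792]
tcp_rot: [0.0, 0.067, 0.998, 0.0]
wrist_force: [0.1, 0.0, -3.4]
opening: 0.0149
grip_force: 58.8
```

jog_arm:
  deltas:
    - {"slide": [0,0,-0.03],"rotation": [0,0,0]}
    - {"slide": [0,0,0],"rotation": [0,0,0]}
    - {"slide": [0,0,0],"rotation": [0,0,0]}

```text
time: 9.3
eef_pos: [0.6028, 0.0617, 0.1787]
tcp_rot: [0.0, 0.067, 0.998, 0.0]
wrist_force: [-1.8, 0.2, 2.1]
opening: 0.0148
grip_force: 59.4
```

jog_arm:
  deltas:
    - {"slide": [0,0,-0.03],"rotation": [0,0,0]}
    - {"slide": [0,0,0],"rotation": [0,0,0]}
    - {"slide": [0,0,0],"rotation": [0,0,0]}

```text
time: 9.6
eef_pos: [0.6028, 0.0617, 0.1784]
tcp_rot: [0.0, 0.067, 0.998, 0.0]
wrist_force: [-4.6, 0.2, 6.5]
opening: 0.0148
grip_force: 60.1
```

Contact is confirmed: the vertical force went from −3 N to +6.5 N at the expected rail height. I ease off slightly and open.

jog_arm:
  deltas:
    - {"slide": [0,0,0.02],"rotation": [0,0,0]}
    - {"slide": [0,0,0],"rotation": [0,0,0]}

```text
time: 9.8
eef_pos: [0.6028, 0.0617, 0.1785]
tcp_rot: [0.0, 0.067, 0.998, 0.0]
wrist_force: [-3.3, -1.0, 4.7]
opening: 0.0152
grip_force: 59.7
```

jog_arm:
  deltas:
    - {"slide": [0,0,0],"rotation": [0,0,0]}
    - {"slide": [0,0,0],"rotation": [0,0,0]}
    - {"slide": [0,0,0],"rotation": [0,0,0]}
    - {"slide": [0,0,0],"rotation": [0,0,0]}
    - {"slide": [0,0,0],"rotation": [0,0,0]}
    - {"slide": [0,0,0],"rotation": [0,0,0]}
    - {"slide": [0,0,0],"rotation": [0,0,0]}
    - {"slide": [0,0,0],"rotation": [0,0,0]}
  grip: -1

```text
time: 10.6
eef_pos: [0.6026, 0.0617, 0.178]
tcp_rot: [-0.0, 0.067, 0.998, -0.0]
wrist_force: [-0.9, 0.2, 0.6]
opening: 0.0853
grip_force: 0.0
```

```bash
python3 - <<'E'
from h import *
ims=[]
for n in ['side','wrist']:
    s,c=grab(n); ims.append(c['image'])
print(s['eef_pos'],s['wrist_force'],s['opening'])
a=cv2.resize(ims[0][110:240,220:420],(512,333),interpolation=cv2.INTER_CUBIC)
cv2.imwrite('pics/all4.png',cv2.cvtColor(np.vstack([a,ims[1][117:]]),cv2.COLOR_RGB2BGR))
E
```

```text
[0.60259926 0.06168349 0.17802395] [ 0.10345276 -0.49645035 -0.69057569] 0.08522340816228065
```

View pics/all4.png

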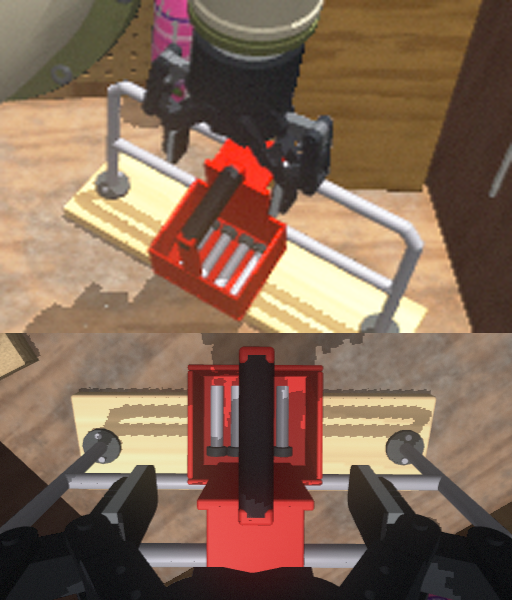

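The caddy hangs on the rail: the hook bridge crosses the rail at about (255,555), tilted only slightly, and both fingers are clear of the bar. I retreat straight up.

jog_arm:
  deltas:
    - {"slide": [0,0,0.3],"rotation": [0,0,0]}
    - {"slide": [0,0,0.6],"rotation": [0,0,0]}
    - {"slide": [0,0,0.9],"rotation": [0,0,0]}
    - {"slide": [0,0,0.9],"rotation": [0,0,0]}
    - {"slide": [-0.4,0,0.9],"rotation": [0,0,0]}
    - {"slide": [-0.8,0,0.6],"rotation": [0,0,0]}
    - {"slide": [-0.8,0,0.3],"rotation": [0,0,0]}
    - {"slide": [-0.8,0,0],"rotation": [0,0,0]}
    - {"slide": [-0.5,0,0],"rotation": [0,0,0]}
    - {"slide": [0,0,0],"rotation": [0,0,0]}
    - {"slide": [0,0,0],"rotation": [0,0,0]}
    - {"slide": [0,0,0],"rotation": [0,0,0]}

```text
time: 11.9
eef_pos: [0.5207, 0.0617, 0.2907]
tcp_rot: [0.0, 0.067, 0.998, -0.0]
wrist_force: [0.5, 0.0, 0.8]
opening: 0.0856
grip_force: 0.0
```

```bash
python3 - <<'E'
from h import *
ims=[]
for n in ['side','wrist']:
    s,c=grab(n); ims.append(c['image'])
print(s['eef_pos'],s['wrist_force'],s['time'])
a=cv2.resize(ims[0][110:250,100:420],(512,224),interpolation=cv2.INTER_CUBIC)
cv2.imwrite('pics/all5.png',cv2.cvtColor(np.vstack([a,ims[1][10:]]),cv2.COLOR_RGB2BGR))
E
```

```text
[0.52060877 0.06164943 0.29047067] [ 0.68755023  0.32293207 -0.40486573] 11.95
```

View pics/all5.png

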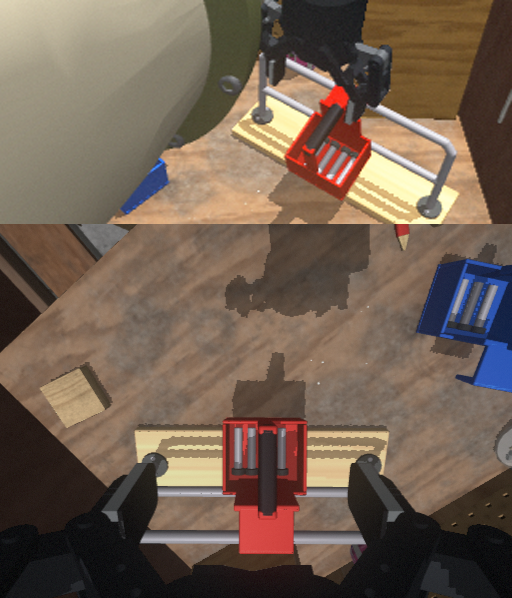

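The red caddy hangs steadily on the rail at about (265,535), between the posts. The robot is clear of it and the blue caddy at (470,300) is untouched, so I hand in.

```bash
python3 -c "
from bench import ctrl
print(ctrl.finish_job())"
```

```text
the job is handed in; nothing more can be done
None
```

The red caddy hangs by its hook on the near side of the top rail, midway between the posts; I set it on the rail before letting go, left the blue caddy alone, and handed in at about 12 s (no verdict was returned).

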